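# Clamp the repaired stretcher bar in the coarse-fine bench press

## Task

The stretcher bar on the desk has a freshly laid repair cheek at one end. Lay the bar flat on the bed of the small press, cheek end under the foot, in line with the bed and right up against the back stop, and let go; then lower the foot onto the cheek with the outer ring of the two concentric knobs until it grips the bar lightly, with about 12 N (it bruises the wood above 30 N). The small fine knob in the middle of the ring is set for this job and must not be turned, and the other things on the desk stay where they are.

Things in the scene. Friction and masses are not known exactly. Their poses are not given: they have to be found in the camera images.
- bar: loose light-wood stretcher bar, 260 x 40 x 18 mm, about 0.13 kg. Origin: middle of the underside; x along the bar to the cheek end, z up. Full section from x = -100 to +130 mm; a tenon 6 mm thick, 30 mm wide reaches x = -130. On top of the last 60 mm at the +x end lies a darker repair cheek 37 mm wide, 4 to 6 mm thick (not measured). Grip it across its width near the origin.
- cheek_end (a point): point at the middle of the lower edge of the bar's end face at the cheek end (bar x = +130 mm, underside)
- press: grey C-frame bench press, fixed, 110 x 215 mm. Origin on the desk under the screw axis; z up, x from the open front (negative) to the column. Flat bed 16 mm above the desk, from x = -112 to +35 mm, 110 mm wide. Boss underside 70 mm, arm top 110 mm above the desk. The bar slides in from the front along +x. Pose varies; the front faces the robot's left, turned up to 0.5 rad towards it
- stop (a point): middle of the lower edge of the back stop's front face, at bed height (press x = +35 mm), axes as the press. The stop is 72 mm wide, 17 mm high. The bar is home when cheek_end meets this point with the bar's x along the press's x; the bar's origin is then 95 mm in front of the screw axis
- press_foot: round steel foot, 32 mm across, on the screw axis; origin at the centre of its underside, which starts 5 to 9 mm above the top of a cheek lying on the bed and moves straight down as the ring turns. It is spring-cushioned, 30 N/mm: once it touches, each further 0.05 rad of ring adds about 6 N
- coarse_ring (a joint): turn of the outer, coarse ring in rad; grows clockwise seen from above and lowers the foot 5 mm per rad (steep thread); range 0 to 6; starts at 0.05 to 0.55; 1 to 2 rad of turn bring the foot onto the cheek. It turns against a steady friction of about 0.15 N m, plus about 0.005 N m for each newton under the foot, and stays where it is left
- ring_centre (a point): centre of the coarse ring, a knurled dark steel collar 56 mm across and 18 mm high on the screw axis: underside 122 mm, top 140 mm above the desk, this point 131 mm (all +-1 mm); axes as the press. Under it a boss 46 mm across and the arm (top 110 mm). Grip the rim from above with the fine knob standing free between the fingers
- fine_mark (a point): outer end of the index line on top of the fine knob, 10 mm from the screw axis. The fine knob is a bright steel knurled cylinder 23 mm across on the same axis, from 142 to 158.5 mm above the desk, over the middle of the coarse ring; it turns very easily (0.02 N m) and its setting varies
- glue_stick: bystander, upright stick 26 x 92 mm; origin at its foot
- wool_tub: bystander, white round tub 63 x 54 mm
- weight_0: bystander, steel pressing weight 38 x 46 mm
- scalpel: bystander, 143 mm long, 8 mm high
- tweezers: bystander, 121 mm long
- eraser: bystander, 22 x 50 x 12 mm
- wedge: bystander, wooden wedge 30 x 80 x 22 mm
- tape_roll: bystander, tape roll 48 x 30 mm

How it is judged:
By the outcome, as a careful person would: the job done as asked, in the order asked, and still so for the second after the job is handed in, with the robot touching nothing.
It also fails if it takes over 69 s, if anything falls off the work surface, if the arm or the gripper's body presses on something with over 40 N, if the wrist force passes 120 N, or if a joint passes its speed limit or range.

## Robot

A 7-joint arm with a two-finger parallel gripper is mounted at the origin on a cart in front of the work surface, level with it; the furniture and walls round the work are solid. World frame = base frame: x ahead of the robot, y to its left, z up, the work surface at z = 0. Lengths are in m, angles in rad, forces in N, time in s.
With the tool pointing down it reaches from about 0.35 to 0.9 m from the base axis. Payload 8.1 kg.
Tool frame: the origin (TCP) lies midway between the tips of the shut fingers; the grasp point (between the pads) lies 19 mm behind it; z points along the fingers, y is the line along which they close (so a half turn about z gives the same grasp; the last joint's range is limited). The gripper opens to 92 mm and grips with 3 to 60 N. Pads are 19 mm wide; open, the fingers measure 130 mm over their backs; the gripper's body (75 mm by 190 mm) begins 47 mm behind the grasp point.
Start: joints at [-1.219, 0.434, 0.025, 1.573, -0.012, 1.134, -0.075], TCP at [0.275, 0.561, 0.227] pointing down, gripper open.
Joint ranges: [-2.62, 2.62], [-0.44, 2.09], [-1.27, 1.32], [0.08, 2.57], [-1.32, 4.46], [0.12, 2], [-2.74, 2.74]. Speed limits (rad/s): [2.22, 2.22, 3.01, 3.01, 3.14, 3.14, 3.14].

## Interface

Orientations are given as a rotation vector (axis times angle).
In Python, from cell import arm gives the robot as it stands.
- The arm moves only by the tool carry_out, never from a script. Its arguments are lists of equal length, an entry for each row: "claw": the finger opening in cm, from 0 to 9.18; "delta_pos": the shift along the tool's x, y, z in cm, a list of three; "angular": the turn, a rotation vector about the tool's x, y, z in rad, a list of three. In form: {"claw": [claw, ...], "delta_pos": [[dx, dy, dz], ...], "angular": [[ax, ay, az], ...]}. A call has 1 to 20 rows; each row shifts and turns the commanded pose from where the row before left it, along the tool's axes as they then stand; what a row does not reach is not made up. A row lasts 1/10 s, in which the tool goes at most 50 mm and 8.59 degrees, less where a joint would pass 70% of its speed; a pose out of reach is approached as far as the arm can. A call with a gripper value outside its range is refused whole. The fingers move at their own pace and stop on an object; "force" is the grip in N (left out, the last holds). Time passes only in rows, so rows that do not move let the fingers close. It gives the time, the measured TCP pose, the force, the opening and the grip force at its end, in the units of the state.
- arm.observe(): the state, without advancing time (a new reading comes with each control period).
- arm.get_image(name): name is "side" or "top" or "wrist"; returns a dict with "frame" (420x560x3 uint8, red, green, blue), "mtx" (3x3 intrinsics, pixels), "T" (4x4, takes a point from camera to world coordinates). Camera axes: x right, y down, z forward; pixel columns grow to the right and rows downward; lengths in m; the calibration is good to about 2 mm. A picture is of the moment at which its call begins. There is no depth.
- arm.sign_off(): hands the job in; it is judged then, once.
Trained networks look in a picture, given as the dict that the camera call returned (one of the last four; its "shot" number tells which), for a name from the list of things; names that differ only in an ending like _2 or _b are one class to them, and where a whole thing is asked for, a point or a joint stands for the part that bears it (a point fixed in the world has none). Each returns a list of dicts, best first, with "conf" (0 to 1); they miss things now and then, are a little off and sometimes report something else, mostly with a low value. They report only what shows in the picture. A call takes as long as a camera call.
- arm.look_for(label, picture): "centre" ([column, row] as shares, 0 to 1, of the picture: columns of its width, rows of its height, amid what is visible of it).
- arm.trace(label, picture): "region" (420x560 bool, what is visible of it) and "centre" ([column, row] as shares, 0 to 1, of the picture: columns of its width, rows of its height, amid what is visible of it).
- arm.place_of(label, picture): "centre" ([column, row] as shares, 0 to 1, of the picture: columns of its width, rows of its height: a listed point, or the origin of a listed thing).
The state is a dict: "clock": time; "joints": joint angles; "dq": joint speeds; "joint_efforts": joint torques, N m; "position": TCP position; "ee_rot": TCP orientation; "force": force on the tool from outside, world axes, zero at the start; "ft_torque": the same for the moment, N m; "width": opening from 0.0 (shut) to 1.0 (fully open); "gripper_force": force on a finger pad.
Only numpy, scipy, OpenCV 4.12 (cv2) and the standard library are available. Lean on these libraries where they do the work, as an engineer would, in place of code of your own. Each camera call takes 0.05 s, during which the arm holds its last target. There are 200 camera calls.

## Working session

There is one attempt and no reset: what is moved stays moved. The work goes in short steps, Python scripts to look and compute and a tool call to move; the robot and the scene stay as the last step left them, time stands still between calls to the robot, and variables do not carry over. Pictures are saved under pics/ and viewed, at most 10 in all, crops included, and the job is handed in when it is done.

Besides the shell and the picture viewer there is one more tool, called after ">>>" as name(argument=value, ...) on one line, values as JSON. carry_out: Moves the arm, as the interface text tells. Its arguments: {"type":"object","properties":{"claw":{"type":"array","items":{"type":"number"}},"delta_pos":{"type":"array","items":{"type":"array","items":{"type":"number"}}},"angular":{"type":"array","items":{"type":"array","items":{"type":"number"}}},"force":{"type":"number"}},"required":["claw","delta_pos","angular"]}

```bash
mkdir -p pics; cat > h.py <<'E'
import numpy as np, cv2, json
from scipy.spatial.transform import Rotation as R
from cell import arm
def px(c): return np.array([c[0]*560,c[1]*420])
def ray(p,uv):
    d=np.linalg.inv(p['mtx'])@np.array([uv[0],uv[1],1.]); T=np.array(p['T'])
    return T[:3,3],T[:3,:3]@d
def onz(p,uv,z):
    o,d=ray(p,uv); return o+d*(z-o[2])/d[2]
def proj(p,X):
    T=np.array(p['T']); c=T[:3,:3].T@(np.array(X)-T[:3,3]); q=np.array(p['mtx'])@c; return q[:2]/q[2]
def save(p,n): cv2.imwrite('pics/'+n,cv2.cvtColor(p['frame'],cv2.COLOR_RGB2BGR))
E
python3 - <<'E'
from h import *
np.set_printoptions(precision=4,suppress=True)
s=arm.observe(); print(s)
P={}
for n in('top','side'):
    p=arm.get_image(n); save(p,n+'0.png'); print(n,p['T'],p['mtx'][0])
    for l,z in(('bar',0),('cheek_end',0),('press',0),('stop',.016),('ring_centre',.131),('fine_mark',.1585),('press_foot',.045)):
        for r in arm.place_of(l,p)[:2]: print(l,r['conf'],px(r['centre']),onz(p,px(r['centre']),z))
    if n=='top':
      for l in('bar','press','glue_stick','wool_tub','weight_0','scalpel','tweezers','eraser','wedge','tape_roll'):
        for r in arm.look_for(l,p)[:1]: print(l,r['conf'],px(r['centre']),onz(p,px(r['centre']),0))
E
```

```text
{'clock': 0.0, 'joints': array([-1.2186,  0.4352,  0.025 ,  1.5741, -0.0116,  1.134 , -0.0751]), 'dq': array([-0.0006, -0.0003,  0.0007, -0.0019,  0.0007, -0.0002, -0.0015]), 'joint_efforts': array([  0.0009, -66.7843,   0.9857, -31.4458,  -0.0604,   0.0427,
         0.0002]), 'position': array([0.2744, 0.561 , 0.2259]), 'ee_rot': array([-0.7084, -3.0605,  0.0025]), 'force': array([-0.0249,  0.794 ,  0.1037]), 'ft_torque': array([ 0.035 , -0.0182,  0.0045]), 'gripper_force': 0.0, 'width': 1.0016798258883624}
top [[-0.0173 -0.9963  0.0843  0.4409]
 [-0.9996  0.0192  0.022   0.0295]
 [-0.0235 -0.0839 -0.9962  1.123 ]
 [ 0.      0.      0.      1.    ]] [379.1225   0.     276.4687]
bar 0.68 [257.88 234.78] [0.4784 0.1104 0.    ]
cheek_end 0.8 [290.528 204.498] [0.5667 0.0119 0.    ]
press 0.91 [375.592 215.502] [ 0.529  -0.2386  0.    ]
stop 0.72 [390.824 212.31 ] [ 0.5363 -0.2792  0.016 ]
ring_centre 0.6 [392.28  215.586] [ 0.5177 -0.2506  0.131 ]
ring_centre 0.57 [184.912 251.79 ] [0.433 0.293 0.131]
fine_mark 0.72 [184.072 253.68 ] [0.4284 0.2878 0.1585]
fine_mark 0.64 [393.904 212.3
[... 449 characters left out ...]
289 0.3426 0.    ]
side [[ 0.9511 -0.1789  0.2519  0.2284]
 [-0.3082 -0.4922  0.8141 -0.8801]
 [-0.0217 -0.8519 -0.5233  0.7043]
 [ 0.      0.      0.      1.    ]] [407.2556   0.     274.2582]
bar 0.67 [256.984 241.08 ] [0.4789 0.1132 0.    ]
cheek_end 0.66 [293.496 256.914] [0.5558 0.0008 0.    ]
cheek_end 0.2 [342.496 266.616] [ 0.6678 -0.0864  0.    ]
stop 0.6 [239.68  261.912] [0.4003 0.0092 0.016 ]
stop 0.56 [328.496 324.282] [ 0.5353 -0.2837  0.016 ]
ring_centre 0.72 [317.576 273.882] [ 0.5233 -0.239   0.131 ]
fine_mark 0.74 [280.112 358.008] [ 0.3657 -0.4494  0.1585]
fine_mark 0.64 [315.896 266.49 ] [ 0.5156 -0.2456  0.1585]
press_foot 0.42 [319.704 304.794] [ 0.5283 -0.2471  0.045 ]
```

```bash
python3 - <<'E'
import cv2
a=cv2.imread('pics/top0.png');b=cv2.imread('pics/side0.png')
cv2.imwrite('pics/top0c.png',cv2.resize(a[130:310,130:450],(800,450),interpolation=cv2.INTER_CUBIC))
cv2.imwrite('pics/side0c.png',cv2.resize(b[170:390,190:480],(790,600),interpolation=cv2.INTER_CUBIC))
E
```

```text
(no output)
```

View pics/top0c.png

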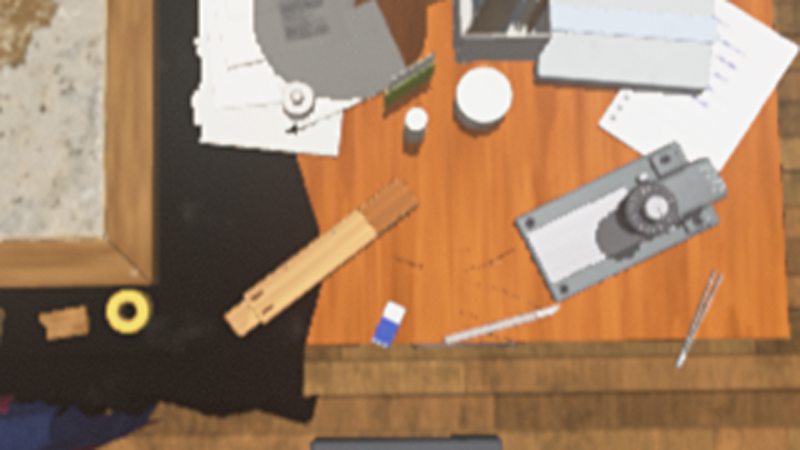

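View pics/side0c.png

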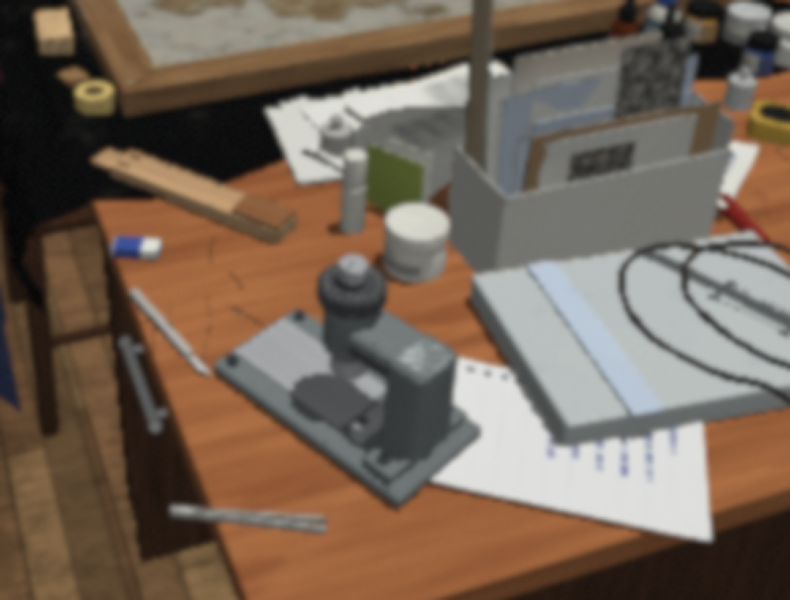

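The top view shows the bar running from its tenon at about (224,259) px to the cheek end at about (292,207). The press sits at about (335–420, 190–250) with its front facing left. The scalpel tip is near the press front, at about (353,254). The path between bar and press is clear.

```bash
cat >> h.py <<'E'
np.set_printoptions(precision=4,suppress=True)
def Rh(h):  # tool down, x axis at heading h
    return np.array([[np.cos(h),np.sin(h),0],[np.sin(h),-np.cos(h),0],[0,0,-1.]])
def plan(pos,h,s=None):
    s=s or arm.observe(); Rc=R.from_rotvec(s['ee_rot'])
    d=Rc.inv().apply(np.array(pos)-s['position'])*100
    w=(Rc.inv()*R.from_matrix(Rh(h))).as_rotvec()
    x=Rc.as_matrix()[:,0]
    print('t',s['clock'],'pos',s['position'],'head',np.arctan2(x[1],x[0]),'tilt',Rc.as_matrix()[:2,2],'j',s['joints'])
    print('shift cm (tool now)',d,'turn',w,'F',s['force'],'M',s['ft_torque'],'w',s['width'])
E
python3 - <<'E'
from h import *
s=arm.observe(); p=arm.get_image('wrist')
T=np.eye(4);T[:3,:3]=R.from_rotvec(s['ee_rot']).as_matrix();T[:3,3]=s['position']
print(np.linalg.inv(T)@np.array(p['T']),p['mtx'])
plan([0.47,0.12,0.22],2.30)
E
```

```text
[[ 0.0002 -0.9621 -0.2726  0.0747]
 [ 1.      0.0002 -0.0001 -0.0006]
 [ 0.0002 -0.2726  0.9621 -0.1574]
 [ 0.      0.      0.      1.    ]] [[322.8491   0.     283.4785]
 [  0.     322.8491 207.7562]
 [  0.       0.       1.    ]]
t 1.35 pos [0.2745 0.5615 0.2268] head 2.686766704853894 tilt [0. 0.] j [-1.2186  0.4345  0.025   1.5732 -0.0116  1.134  -0.0751]
shift cm (tool now) [-36.9528 -31.0731   0.6749] turn [ 0.     -0.      0.3868] F [0.2367 0.1856 0.1073] M [ 0.0058 -0.0323 -0.0115] w 1.0035213648277115
```

>>> carry_out(claw=[9,9,9,9,9,9,9,9,9,9,9,9,9,9,9,9,9], delta_pos=[[-2.8,-2.4,0],[-2.8,-2.4,0],[-2.8,-2.4,0],[-2.8,-2.4,0],[-2.8,-2.4,0],[-2.8,-2.4,0],[-2.8,-2.4,0],[-2.8,-2.4,0],[-2.8,-2.4,0],[-2.8,-2.4,0],[-2.8,-2.4,0],[-2.8,-2.4,0],[-2.8,-2.4,0],[0,0,0],[0,0,0],[0,0,0],[0,0,0]], angular=[[0,0,0],[0,0,0],[0,0,0],[0,0,0],[0,0,0],[0,0,0],[0,0,0],[0,0,0],[0,0,0],[0,0,0],[0,0,0],[0,0,0],[0,0,0],[0,0,0.13],[0,0,0.13],[0,0,0.127],[0,0,0]])

```text
clock: 3.05
position: [0.4646, 0.1212, 0.2268]
ee_rot: [1.287, 2.866, 0.0]
force: [0.0, 1.1, -1.4]
width: 0.981
gripper_force: 0.0
```

```bash
python3 - <<'E'
from h import *
p=arm.get_image('wrist'); save(p,'w1.png')
for l,z in(('bar',0),('cheek_end',0)):
    for r in arm.place_of(l,p)[:2]: print(l,r['conf'],px(r['centre']),onz(p,px(r['centre']),z))
for r in arm.trace('bar',p)[:1]:
    m=r['region'].astype(np.uint8); ys,xs=np.nonzero(m); print(r['conf'],m.sum(),xs.min(),xs.max(),ys.min(),ys.max())
    # edges of the top face region to world at z=.018
    c=max(cv2.findContours(m,0,1)[0],key=cv2.contourArea)[:,0]
    W=np.array([onz(p,q,.018)[:2] for q in c],np.float32)
    b=cv2.minAreaRect(W); print(b, cv2.boxPoints(b))
plan([.4784,.1104,.1],2.3)
E
```

```text
bar 0.92 [289.072 196.518] [0.4823 0.11   0.    ]
cheek_end 0.87 [277.2   293.916] [ 0.5601 -0.0004  0.    ]
0.63 6424 265 312 83 278
((0.47286441922187805, 0.11857618391513824), (0.04016271233558655, 0.2309165745973587), 36.728858947753906) [[0.3877 0.1991]
 [0.5258 0.014 ]
 [0.558  0.038 ]
 [0.4199 0.2231]]
t 3.25 pos [0.4645 0.1214 0.2268] head 2.3028966396213804 tilt [0.0001 0.0001] j [-0.6125  0.1952  0.2918  1.9327 -0.0655  1.0226  0.4404]
shift cm (tool now) [-1.747   0.3006 12.6778] turn [0.0001 0.     0.0029] F [-0.4215 -0.7054 -0.2569] M [-0.0967  0.0586  0.0413] w 0.9760248111353937
```

View pics/w1.png

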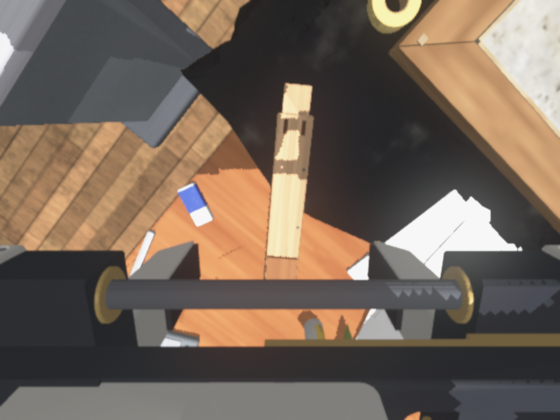

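The bar runs from its tenon end at (298,85) px to where the cheek starts at (282,262), where the gripper hides it. Its width comes out at 40 mm, which matches the given size. The heading is -0.93 rad and the origin is near (0.4815, 0.108).

```bash
python3 - <<'E'
from h import *
plan([.4815,.1078,.006],2.211)
E
```

```text
t 3.25 pos [0.4645 0.1214 0.2268] head 2.3028966396213804 tilt [0.0001 0.0001] j [-0.6125  0.1952  0.2918  1.9327 -0.0655  1.0226  0.4404]
shift cm (tool now) [-2.1473  0.356  22.0779] turn [0.0002 0.     0.0919] F [-0.4215 -0.7054 -0.2569] M [-0.0967  0.0586  0.0413] w 0.9760248111353937
```

>>> carry_out(claw=[9,9,9,9,9,9,9,9,9,9,9], delta_pos=[[-2.15,0.36,2],[0,0,3.5],[0,0,3.5],[0,0,3.5],[0,0,3],[0,0,2.5],[0,0,1.5],[0,0,1.2],[0,0,1],[0,0,0.4],[0,0,0]], angular=[[0,0,0.092],[0,0,0],[0,0,0],[0,0,0],[0,0,0],[0,0,0],[0,0,0],[0,0,0],[0,0,0],[0,0,0],[0,0,0]])

```text
clock: 4.35
position: [0.4815, 0.1076, 0.0056]
ee_rot: [-1.414, -2.805, 0.0]
force: [-0.0, -0.8, -0.5]
width: 0.981
gripper_force: 0.0
```

>>> carry_out(claw=[5,4,3.5,3.5,3.5,3.5,3.5,3.5,3.5,3.5], delta_pos=[[0,0,0],[0,0,0],[0,0,0],[0,0,0],[0,0,0],[0,0,0],[0,0,0],[0,0,0],[0,0,0],[0,0,0]], angular=[[0,0,0],[0,0,0],[0,0,0],[0,0,0],[0,0,0],[0,0,0],[0,0,0],[0,0,0],[0,0,0],[0,0,0]], force=25)

```text
clock: 5.35
position: [0.4815, 0.1077, 0.0057]
ee_rot: [1.414, 2.805, 0.0]
force: [0.2, 0.7, 1.9]
width: 0.434
gripper_force: 25.0
```

```bash
python3 - <<'E'
from h import *
plan([.4815,.1078,.21],2.211)
E
```

```text
t 5.35 pos [0.4815 0.1077 0.0057] head 2.2077455329059257 tilt [0.0001 0.0001] j [-0.4887  0.5438  0.2153  2.1175 -0.232   0.5018  0.5375]
shift cm (tool now) [  0.0126   0.0078 -20.4251] turn [ 0.0001 -0.     -0.0033] F [0.1845 0.7017 1.8961] M [-0.0168  0.0658  0.0329] w 0.43364009100790846
```

>>> carry_out(claw=[3.5,3.5,3.5,3.5,3.5,3.5,3.5,3.5,3.5], delta_pos=[[0,0,-0.5],[0,0,-2],[0,0,-3.5],[0,0,-4],[0,0,-4],[0,0,-4],[0,0,-4],[0,0,-4],[0,0,-1.5]], angular=[[0,0,0],[0,0,0],[0,0,0],[0,0,0],[0,0,0],[0,0,0],[0,0,0],[0,0,0],[0,0,0]])

```text
clock: 6.25
position: [0.4826, 0.1076, 0.2849]
ee_rot: [1.413, 2.802, 0.006]
force: [-0.2, 0.1, -1.5]
width: 0.431
gripper_force: 25.0
```

>>> carry_out(claw=[3.5,3.5,3.5,3.5,3.5,3.5,3.5,3.5,3.5,3.5,3.5,3.5,3.5,3.5,3.5,3.5,3.5,3.5], delta_pos=[[-1.3,-1.2,0],[-2.54,-2.37,0],[-2.54,-2.37,0],[-2.54,-2.37,0],[-2.54,-2.37,0],[-2.54,-2.37,0],[-2.54,-2.37,0],[-2.54,-2.37,0],[-2.54,-2.37,0],[-2.54,-2.37,0],[-2.54,-2.37,0],[-2.54,-2.37,0],[-2.54,-2.37,0],[-1.3,-1.2,0],[0,0,0],[0,0,0],[0,0,0],[0,0,0]], angular=[[0,0,0],[0,0,0],[0,0,0],[0,0,0],[0,0,0],[0,0,0],[0,0,0],[0,0,0],[0,0,0],[0,0,0],[0,0,0],[0,0,0],[0,0,0],[0,0,0],[0,0,0.06],[0,0,0.06],[0,0,0.04],[0,0,0]])

```text
clock: 8.05
position: [0.4299, -0.3415, 0.2807]
ee_rot: [-1.635, -2.682, -0.0]
force: [-0.7, -0.2, -1.2]
width: 0.434
gripper_force: 25.0
```

```bash
python3 - <<'E'
from h import *
plan([.43,-.34,.28],2.04)
p=arm.get_image('wrist'); save(p,'w2.png'); import pickle; pickle.dump({k:p[k] for k in('frame','T','mtx')},open('w2.pkl','wb'))
for l,z in(('press',0),('stop',.016),('ring_centre',.131),('fine_mark',.1585),('bar',.28),('cheek_end',.28)):
    for r in arm.place_of(l,p)[:2]: print(l,r['conf'],px(r['centre']),onz(p,px(r['centre']),z))
E
```

```text
t 8.05 pos [ 0.4299 -0.3415  0.2807] head 2.0468467793613705 tilt [-0.0004  0.0005] j [ 0.0543  0.2996  0.6874  1.7191 -0.2027  1.1959  1.2707]
shift cm (tool now) [0.1316 0.076  0.0677] turn [-0.0002 -0.0006  0.0068] F [-0.6953 -0.243  -1.2207] M [-0.0699 -0.0035  0.0076] w 0.43392210522589664
press 0.81 [377.608 138.684] [ 0.519  -0.2443  0.    ]
stop 0.91 [380.296 167.79 ] [ 0.5374 -0.2757  0.016 ]
stop 0.22 [283.584 258.72 ] [ 0.4841 -0.4494  0.016 ]
ring_centre 0.96 [415.688 148.092] [ 0.5183 -0.2448  0.131 ]
fine_mark 0.96 [419.328 159.306] [ 0.5154 -0.2542  0.1585]
```

View pics/w2.png

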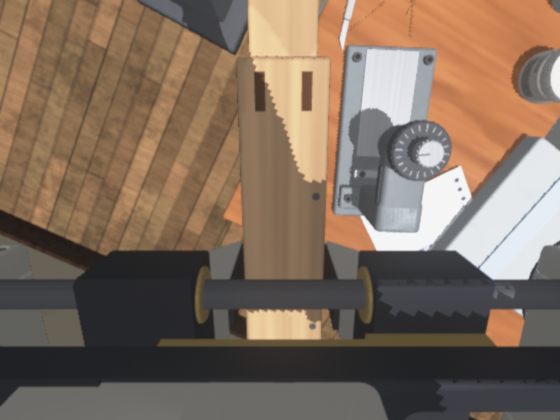

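The press is fully visible beside the bar. Its front corners are at (347,46) and (434,46), the near side edge runs to (336,214), and the ring is at (420,151). The bar is centred in the fingers, at column 285.

```bash
python3 - <<'E'
from h import *
import pickle
p=pickle.load(open('w2.pkl','rb'))
g=cv2.cvtColor(p['frame'],cv2.COLOR_RGB2GRAY)
L=cv2.createLineSegmentDetector(2).detect(g)[0][:,0]
for l in L:
    n=np.hypot(l[2]-l[0],l[3]-l[1])
    if n<22: continue
    a,b=l[:2],l[2:]
    if (a[1]<250 and 325<a[0]<445 and 325<b[0]<445):
        A,B=onz(p,a,.016),onz(p,b,.016); d=B-A
        print('press',a,b,A[:2],B[:2],'head',np.arctan2(d[1],d[0]))
    elif a[1]<250 and 235<a[0]<335 and n>35:
        A,B=onz(p,a,.294),onz(p,b,.294); d=B-A
        print('bar',a,b,A[:2],B[:2],'head',np.arctan2(d[1],d[0]))
t=proj(p,[.43,-.3415,.298]); print(t)
E
```

```text
press [374.6643 229.4312] [355.3797 204.5652] [ 0.576  -0.3523] [ 0.534  -0.3338] head 2.727178452264823
press [385.0815 128.8161] [417.1889 119.1698] [ 0.5164 -0.2306] [ 0.546 -0.202] head 0.7673520834923275
bar [247.3434   0.5658] [249.2395  55.6297] [ 0.3623 -0.2438] [ 0.3715 -0.2613] head -1.0859113073392943
press [342.7204  20.5673] [338.7986  48.0427] [ 0.4068 -0.1489] [ 0.4174 -0.1764] head -1.2040571548908012
bar [300.9495 109.389 ] [301.2834  71.8809] [ 0.4003 -0.2702] [ 0.3934 -0.257 ] head 2.052429023431445
press [359.7903 216.67  ] [375.1262 247.7383] [ 0.5481 -0.3458] [ 0.5909 -0.3753] head -0.6028938988298055
press [343.1208  47.8727] [348.3914  21.6771] [ 0.4218 -0.1739] [ 0.4133 -0.1469] head 1.8782162321270954
bar [311.7332  71.8513] [311.0936 109.3617] [ 0.3972 -0.255 ] [ 0.4041 -0.2682] head -1.0891263555924178
press [423.7831 183.1962] [418.6451 230.6813] [ 0.5997 -0.2667] [ 0.6311 -0.3259] head -1.082638907445368
press [415.6353 232.1089] [391.8624 231.867 ] [ 0.6286 -0.3296] [ 0.5991 -0.3444] head -2.6757827003321797
press [434.279   51.2539] [350.556  46.976] [
[... 1589 characters left out ...]
.3116] [ 0.3903 -0.329 ] head -1.577090016232918
press [385.1892 166.2319] [376.979  227.9726] [ 0.542  -0.2711] [ 0.5777 -0.349 ] head -1.1413830047230855
bar [241.3905 223.1451] [239.7805 184.4101] [ 0.3995 -0.3282] [ 0.3909 -0.3117] head 2.0509643242471807
bar [235.1593 117.2323] [185.5303 226.1514] [ 0.3767 -0.286 ] [ 0.3767 -0.3417] head -1.5694132689345068
bar [291.8753  59.0565] [255.6242  59.025 ] [ 0.3876 -0.2545] [ 0.3744 -0.2613] head -2.6663567496879743
press [360.0569 113.0691] [355.9884 154.4108] [ 0.4782 -0.2287] [ 0.5001 -0.2754] head -1.132539868786433
press [384.3575  44.7374] [420.5837  46.4817] [ 0.4637 -0.1485] [ 0.503  -0.1303] head 0.432385491303652
[285.9479 276.7718]
```

```bash
python3 - <<'E'
from h import *
p=arm.get_image('wrist')
u=np.array([np.cos(-1.134),np.sin(-1.134)]);v=np.array([-u[1],u[0]])
for l,z in(('coarse_ring',.140),('ring_centre',.140),('press',.016)):
  for r in arm.trace(l,p)[:1]:
    m=r['region'].astype(np.uint8); c=max(cv2.findContours(m,0,1)[0],key=cv2.contourArea)[:,0]
    W=np.array([onz(p,q,z)[:2] for q in c],np.float32)
    print(l,r['conf'],'rect',cv2.minAreaRect(W),'circ',cv2.minEnclosingCircle(W))
g=cv2.cvtColor(p['frame'],cv2.COLOR_RGB2GRAY)
# profiles across press at stations s, t from .30 to .44
for s in(.345,.355,.365,.375):
    t=np.arange(.300,.440,.002); 
    q=np.array([proj(p,[*(s*u+k*v),.016]) for k in t],np.float32)
    val=cv2.remap(g,q[:,:1],q[:,1:],cv2.INTER_LINEAR)[:,0]
    print(s,list(map(int,val)))
E
```

```text
coarse_ring 0.61 rect ((0.518616259098053, -0.24652199447155), (0.05740351602435112, 0.05497567355632782), 32.36137390136719) circ ((0.5182108879089355, -0.2460658997297287), 0.029781300574541092)
ring_centre 0.69 rect ((0.518731951713562, -0.24654914438724518), (0.057908084243535995, 0.05424993485212326), 27.364030838012695) circ ((0.5186302065849304, -0.24581225216388702), 0.029449090361595154)
press 0.97 rect ((0.5388408899307251, -0.2441047579050064), (0.14756116271018982, 0.23525194823741913), 25.105321884155273) circ ((0.5282681584358215, -0.2480158805847168), 0.12927842140197754)
0.345 [157, 157, 156, 156, 147, 105, 91, 124, 156, 167, 121, 101, 91, 72, 81, 114, 157, 170, 166, 219, 228, 227, 228, 227, 224, 223, 225, 226, 225, 224, 224, 224, 224, 223, 221, 221, 224, 226, 224, 223, 226, 225, 220, 222, 223, 222, 223, 223, 224, 221, 184, 167, 146, 94, 86, 99, 75, 71, 91, 127, 153, 163, 164, 163, 161, 160, 158, 157, 155, 154]
0.355 [162, 161, 160, 159, 154, 115, 94, 125, 158, 175, 176, 175, 174, 173, 173, 173, 173, 171, 171, 220, 229, 228, 229, 228, 225, 224, 225, 227, 226, 224, 225
[... 208 characters left out ...]
 160, 161, 163, 154, 111, 95, 124, 159, 175, 176, 176, 175, 175, 174, 172, 172, 171, 173, 223, 230, 229, 231, 229, 226, 226, 227, 228, 227, 225, 226, 227, 226, 226, 225, 225, 227, 229, 226, 225, 228, 227, 223, 225, 225, 225, 226, 225, 226, 225, 196, 168, 167, 167, 167, 166, 166, 165, 165, 163, 152, 149, 153, 156, 157, 159, 161, 164, 166, 168]
0.375 [152, 153, 154, 155, 151, 119, 93, 123, 157, 173, 174, 175, 175, 175, 175, 176, 175, 174, 172, 226, 231, 230, 232, 230, 227, 227, 228, 229, 229, 226, 228, 228, 228, 227, 226, 226, 229, 231, 228, 227, 229, 228, 224, 226, 226, 226, 227, 227, 228, 223, 190, 168, 168, 167, 167, 167, 167, 167, 167, 164, 149, 140, 139, 137, 136, 137, 135, 135, 136, 136]
```

```bash
python3 - <<'E'
from h import *
plan([.4054,.0005,.28],2.005)
E
```

```text
t 8.6 pos [ 0.4303 -0.3417  0.2807] head 2.047855817609947 tilt [0. 0.] j [ 0.0546  0.2999  0.6869  1.7186 -0.2028  1.1954  1.2715]
shift cm (tool now) [31.5441 13.502   0.0735] turn [ 0.     -0.      0.0429] F [ 0.2198 -0.108  -1.3581] M [0.0007 0.0584 0.0134] w 0.4359206345027918
```

>>> carry_out(claw=[3.5,3.5,3.5,3.5,3.5,3.5,3.5,3.5,3.5,3.5,3.5,3.5,3.5,3.5,3.5,3.5,3.5,3.5], delta_pos=[[1.75,0.75,0],[3.5,1.5,0],[3.5,1.5,0],[3.5,1.5,0],[3.5,1.5,0],[3.5,1.5,0],[3.5,1.5,0],[3.5,1.5,0],[3.5,1.5,0],[1.75,0.75,0],[0,0,3],[0,0,4],[0,0,4],[0,0,4],[0,0,4],[0,0,3],[0,0,1.5],[0,0,0]], angular=[[0,0,0],[0,0,0],[0,0,0],[0,0,0],[0,0,0],[0,0,0],[0,0,0],[0,0,0],[0,0,0],[0,0,0.043],[0,0,0],[0,0,0],[0,0,0],[0,0,0],[0,0,0],[0,0,0],[0,0,0],[0,0,0]])

```text
clock: 10.4
position: [0.4044, -0.0003, 0.0442]
ee_rot: [-1.69, -2.645, 0.004]
force: [0.5, 0.8, -1.0]
width: 0.436
gripper_force: 25.0
```

```bash
python3 - <<'E'
from h import *
plan([.4054,.0005,.0242],2.005)
p=arm.get_image('side'); a=cv2.cvtColor(p['frame'],cv2.COLOR_RGB2BGR)
cv2.imwrite('pics/s1.png',cv2.resize(a[190:360,180:400],(790,600),interpolation=cv2.INTER_CUBIC))
E
```

```text
t 10.4 pos [ 0.4044 -0.0003  0.0442] head 2.00446948363575 tilt [-0.0036 -0.001 ] j [-0.3949  0.3804  0.3321  2.3038 -0.2567  0.4938  0.5762]
shift cm (tool now) [0.0256 0.131  1.9958] turn [-0.0037 -0.0006 -0.0005] F [ 0.4939  0.8213 -1.0072] M [-0.0433  0.0258  0.0441] w 0.4356259857105727
```

View pics/s1.png

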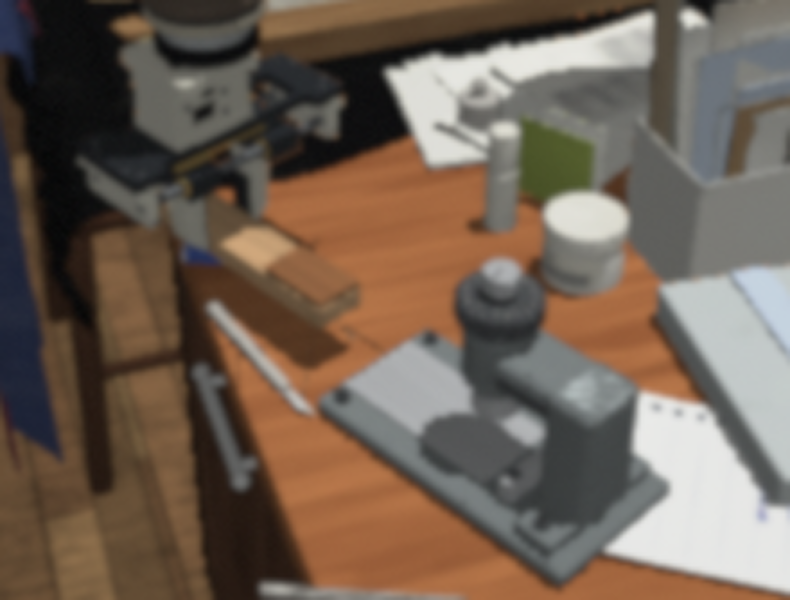

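The side view shows the bar level and in line with the bed. Its cheek end is at about crop (345,300), and the press front edge is at (330–430, 340–410).

>>> carry_out(claw=[3.5,3.5,3.5,3.5,3.5,3.5,3.5,3.5,3.5,3.5,3.5,3.5,3.5], delta_pos=[[0,0.13,1],[0,0,1],[0,0,0],[-1,0,0],[-2,0,0],[-2,0,0],[-2,0,0],[-2,0,0],[-1.5,0,0],[-1.5,0,0],[-1.5,0,0],[-1,0,0],[0,0,0]], angular=[[-0.004,0,0],[0,0,0],[0,0,0],[0,0,0],[0,0,0],[0,0,0],[0,0,0],[0,0,0],[0,0,0],[0,0,0],[0,0,0],[0,0,0],[0,0,0]])

```text
clock: 11.75
position: [0.4685, -0.1325, 0.0259]
ee_rot: [1.692, 2.643, 0.005]
force: [-0.4, 1.1, -1.3]
width: 0.434
gripper_force: 25.0
```

```bash
python3 - <<'E'
from h import *
u=np.array([np.cos(-1.134),np.sin(-1.134)]);v=np.array([-u[1],u[0]])
g=.347*u+.3675*v; plan([*g,.0222],2.005)
p=arm.get_image('side'); a=cv2.cvtColor(p['frame'],cv2.COLOR_RGB2BGR)
cv2.imwrite('pics/s2.png',cv2.resize(a[220:350,230:400],(785,600),interpolation=cv2.INTER_CUBIC))
E
```

```text
t 11.75 pos [ 0.4685 -0.1325  0.0259] head 2.002992184131947 tilt [0.0046 0.0009] j [-0.0476  0.5034  0.2859  2.1298 -0.2725  0.5378  0.8716]
shift cm (tool now) [-2.8757 -0.0875  0.3733] turn [ 0.0045  0.0011 -0.002 ] F [-0.4098  1.0957 -1.2834] M [-0.0429  0.0975  0.0369] w 0.4344742698453433
```

View pics/s2.png

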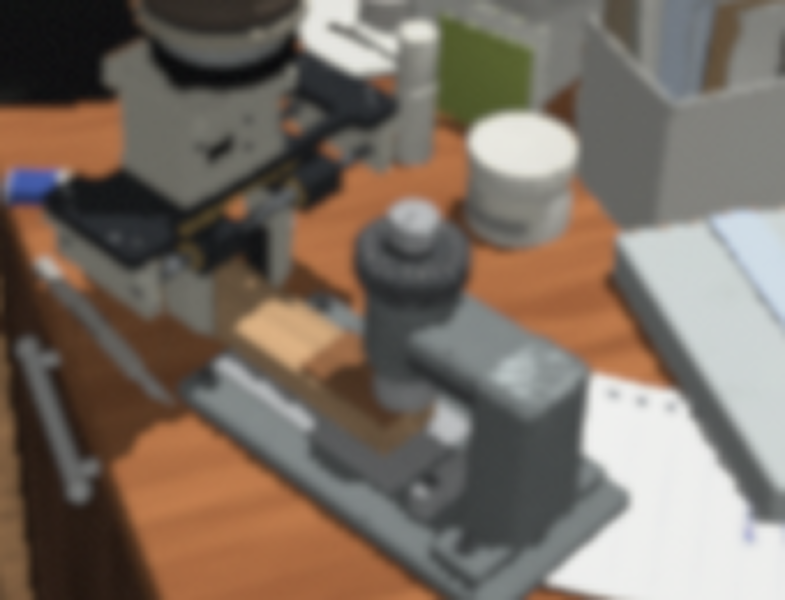

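The bar is under the foot, with its cheek end near crop (400,440), about 29 mm short of the stop. It is centred on the bed.

>>> carry_out(claw=[3.5,3.5,3.5,3.5,3.5,3.5,3.5,3.5,3.5], delta_pos=[[-0.5,-0.04,0.1],[-0.5,-0.04,0.1],[-0.5,0,0],[-0.5,0,0.1],[-0.3,0,0],[-0.2,0,0],[-0.1,0,0],[-0.1,0,0],[0,0,0]], angular=[[0.004,0,0],[0,0,0],[0,0,0],[0,0,0],[0,0,0],[0,0,0],[0,0,0],[0,0,0],[0,0,0]])

```text
clock: 12.7
position: [0.4784, -0.1557, 0.0227]
ee_rot: [-1.691, -2.648, -0.0]
force: [-0.5, 0.4, -0.5]
width: 0.431
gripper_force: 25.0
```

```bash
python3 - <<'E'
from h import *
u=np.array([np.cos(-1.134),np.sin(-1.134)]);v=np.array([-u[1],u[0]])
g=.347*u+.3675*v; plan([*g,.0222],2.005); print('F along u',arm.observe()['force'][:2]@u)
E
```

```text
t 12.7 pos [ 0.4784 -0.1557  0.0227] head 2.0047733423061107 tilt [0.     0.0001] j [-0.002   0.5286  0.2838  2.0891 -0.2701  0.558   0.9095]
shift cm (tool now) [-0.3511 -0.0141  0.0524] turn [ 0.0001 -0.0001 -0.0002] F [-0.4751  0.3645 -0.5099] M [-0.0534  0.0362  0.03  ] w 0.4311212969349723
F along u -0.5312126848714972
```

>>> carry_out(claw=[3.5,3.5,3.5,3.5], delta_pos=[[-0.1,-0.01,0.05],[-0.1,0,0],[-0.1,0,0],[0,0,0]], angular=[[0,0,0],[0,0,0],[0,0,0],[0,0,0]])

```text
clock: 13.1
position: [0.4797, -0.1586, 0.0222]
ee_rot: [1.691, 2.647, 0.0]
force: [0.7, 0.4, -1.3]
width: 0.43
gripper_force: 25.0
```

>>> carry_out(claw=[3.5,3.5,3.5], delta_pos=[[-0.1,0,0],[-0.1,0,0],[0,0,0]], angular=[[0,0,0],[0,0,0],[0,0,0]])

```text
clock: 13.4
position: [0.4796, -0.1589, 0.0219]
ee_rot: [-1.688, -2.646, -0.001]
force: [-1.7, 5.2, -0.1]
width: 0.435
gripper_force: 25.0
```

>>> carry_out(claw=[3.5,3.5,5,6,7,7,7,7,7], delta_pos=[[0,0,0.05],[0,0,0],[0,0,0],[0,0,0],[0,0,0],[0,0,0],[0,0,0],[0,0,0],[0,0,0]], angular=[[0,0,0],[0,0,0],[0,0,0],[0,0,0],[0,0,0],[0,0,0],[0,0,0],[0,0,0],[0,0,0]])

```text
clock: 14.3
position: [0.4805, -0.1604, 0.0217]
ee_rot: [1.691, 2.647, 0.0]
force: [0.3, -0.3, -0.7]
width: 0.76
gripper_force: 0.0
```

```bash
python3 - <<'E'
from h import *
u=np.array([np.cos(-1.134),np.sin(-1.134)]);v=np.array([-u[1],u[0]])
g=.347*u+.3675*v; plan([*g,.0222],2.005)
p=arm.get_image('wrist'); save(p,'w3.png')
g=cv2.cvtColor(p['frame'],cv2.COLOR_RGB2GRAY)
for l in cv2.createLineSegmentDetector(2).detect(g)[0][:,0]:
    if np.hypot(l[2]-l[0],l[3]-l[1])>35 and l[1]<250 and 150<l[0]<420:
        A,B=onz(p,l[:2],.034),onz(p,l[2:],.034); d=B-A; print(l,'t',A[:2]@v,B[:2]@v,'s',A[:2]@u,B[:2]@u,'h',np.arctan2(d[1],d[0]))
E
```

```text
t 14.3 pos [ 0.4805 -0.1604  0.0217] head 2.0046585089138262 tilt [ 0.0001 -0.    ] j [ 0.0075  0.534   0.2827  2.0815 -0.2705  0.5601  0.9171]
shift cm (tool now) [ 0.1566 -0.0048 -0.0477] turn [ 0.0001  0.0001 -0.0003] F [ 0.3179 -0.2569 -0.659 ] M [-0.061   0.0604  0.0145] w 0.7596891998707361
[201.6591  48.1031 206.5006   0.4599] t 0.3331403453982317 0.33629034477110925 s 0.24745540861121904 0.2302922040007559 h 1.826080560956625
[253.8886 105.6446 252.3221  66.8065] t 0.35392741248138393 0.35370370206313745 s 0.27001298657890693 0.254605919275654 h 2.0221116203865015
[300.0087 105.6461 300.4429  66.887 ] t 0.37370684670803084 0.3737148487628646 s 0.2700685642156595 0.2546944510204074 h 2.0070721647648773
[262.8558  66.9159 263.9329 106.9206] t 0.3580836841172027 0.358225448004497 s 0.2546605936913331 0.2705474510000728 h -1.125076893181632
[189.1692   0.4071 185.3207  48.2012] t 0.32943741749624045 0.32643796392537366 s 0.23025304669842275 0.2474724665260234 h -1.3064597872082007
[246.7812   0.5986 247.9528  51.8789] t 0.35221706800270314 0.352072607524032 s 0.23038874761424624 
[... 1313 characters left out ...]
354  49.3213 174.1985 168.2228] t 0.32628490774699925 0.31717270065087005 s 0.24789102298865637 0.29687894736440396 h -1.3179074417394632
[210.9833   0.5303 206.8437  39.5044] t 0.3380615735882356 0.3354816733748927 s 0.2303220442359796 0.24427032762028894 h -1.3168948725147904
[326.9009  53.7068 253.1126  54.7494] t 0.3845453856637506 0.3541630880147889 s 0.2497081150882492 0.2500129132739234 h -2.6947645653874384
[237.3445  90.5657 242.2633 233.1547] t 0.347085456432346 0.3467547592322452 s 0.26389891120917586 0.32813944769883335 h -1.1391477508918868
[229.2523 235.557  231.6747 275.7125] t 0.3404741678121755 0.3406448731280533 s 0.3293480524783325 0.35061704312438674 h -1.1259741536671792
```

View pics/w3.png

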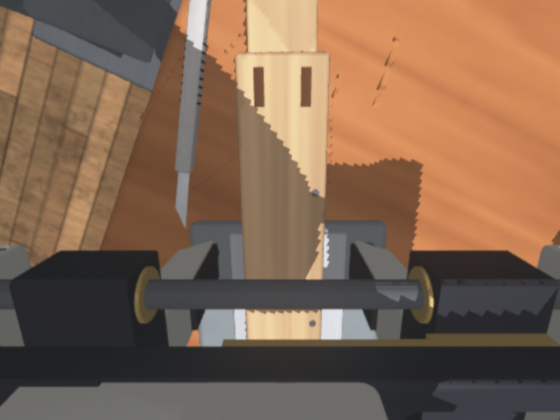

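The bar lies on the bed, with its shoulder at row 54 and its edges at columns 242 and 325. The press front spans columns 190–385 at row 222, so I'm checking whether the bar is centred on it.

```bash
python3 - <<'E'
from h import *
u=np.array([np.cos(-1.134),np.sin(-1.134)]);v=np.array([-u[1],u[0]])
p=arm.get_image('wrist'); g=cv2.cvtColor(p['frame'],cv2.COLOR_RGB2GRAY)
for r in(228,234,240,246): print(r,[int(x) for x in g[r,180:260:2]],'|',[int(x) for x in g[r,310:396:2]])
for r in (230,240):
  for c in(190,232,340,385): print(r,c,onz(p,(c,r),.016)[:2]@v)
for l in('stop','cheek_end','bar','press','ring_centre'):
  for n in('side','top'):
    q=arm.get_image(n)
    for x in arm.place_of(l,q)[:1]:
        W=onz(q,px(x['centre']),dict(ring_centre=.131,press=0).get(l,.016))[:2]; print(n,l,x['conf'],W@u,W@v)
E
```

```text
228 [86, 87, 92, 91, 87, 83, 87, 89, 90, 89, 89, 89, 89, 89, 88, 88, 89, 88, 89, 89, 89, 89, 90, 90, 89, 90, 90, 90, 90, 90, 90, 100, 115, 119, 120, 120, 122, 122, 123, 121] | [108, 104, 103, 104, 161, 187, 172, 134, 112, 94, 91, 91, 91, 91, 91, 91, 90, 90, 91, 90, 91, 91, 90, 90, 90, 90, 89, 89, 90, 89, 90, 90, 90, 90, 90, 91, 90, 88, 85, 90, 90, 89, 89]
234 [86, 86, 86, 85, 86, 85, 85, 88, 90, 90, 90, 90, 91, 90, 90, 90, 89, 90, 89, 90, 91, 90, 91, 91, 92, 104, 109, 109, 107, 107, 107, 102, 113, 119, 120, 120, 121, 122, 123, 120] | [107, 104, 103, 103, 111, 174, 170, 155, 169, 123, 112, 113, 112, 113, 113, 113, 114, 112, 104, 92, 92, 92, 90, 91, 91, 90, 90, 91, 91, 91, 91, 90, 91, 91, 91, 92, 90, 87, 86, 92, 93, 92, 91]
240 [88, 87, 87, 86, 86, 82, 85, 88, 89, 89, 91, 90, 90, 90, 92, 96, 94, 90, 90, 90, 90, 91, 91, 90, 90, 109, 119, 119, 116, 116, 117, 108, 112, 118, 119, 120, 121, 122, 122, 120] | [107, 104, 103, 104, 111, 149, 167, 198, 224, 202, 120, 119, 118, 119, 119, 120, 120, 117, 103, 92, 92, 92, 93, 98, 95, 92, 91, 90, 90, 91, 91, 90, 91, 90, 91, 90, 89, 85, 91, 94, 93, 93
[... 355 characters left out ...]
98, 94, 91, 87, 84, 92, 95, 94, 94, 94]
230 190 0.3163325734628734
230 232 0.3388447697697252
230 340 0.3967065806355685
230 385 0.42080433037890874
240 190 0.3158637399024868
240 232 0.3385796106592659
240 340 0.3969646707791315
240 385 0.4212802350866693
side stop 0.84 0.4816080629524357 0.36309413221142767
top stop 0.94 0.46751116451698904 0.3702984337369971
side cheek_end 0.58 0.47542626861709525 0.3698939128937149
top cheek_end 0.27 0.26221165238085586 0.32858489496780335
side bar 0.77 0.3474241381444889 0.35895968948295914
top bar 0.82 0.3479440177989922 0.3701216124229274
side press 0.8 0.4513447001596113 0.37122380644897307
side ring_centre 0.65 0.44252673085783417 0.3616074320424691
```

The bed centre is about 2.8 mm from the bar centre line, so I'll regrip, shift by that much and reseat against the stop.

>>> carry_out(claw=[5,4,3.5,3.5,3.5,3.5,3.5,3.5,3.5,3.5,3.5,3.5,3.5], delta_pos=[[0,0,0],[0,0,0],[0,0,0],[0,0,0],[0,0,0],[0,0,0],[0,0,-0.04],[0,0.1,0],[0,0.1,0],[0,0.08,0],[-0.15,0,0],[0,0,0.04],[0,0,0]], angular=[[0,0,0],[0,0,0],[0,0,0],[0,0,0],[0,0,0],[0,0,0],[0,0,0],[0,0,0],[0,0,0],[0,0,0],[0,0,0],[0,0,0],[0,0,0]], force=20)

```text
clock: 16.7
position: [0.4829, -0.1592, 0.0217]
ee_rot: [-1.688, -2.647, -0.001]
force: [-2.5, 4.5, 5.3]
width: 0.434
gripper_force: 20.0
```

>>> carry_out(claw=[3.5,5,6,7,7,7,7,7], delta_pos=[[0,0,0],[0,0,0],[0,0,0],[0,0,0],[0,0,0],[0,0,0],[0,0,0],[0,0,0]], angular=[[0,0,0],[0,0,0],[0,0,0],[0,0,0],[0,0,0],[0,0,0],[0,0,0],[0,0,0]])

```text
clock: 17.5
position: [0.4836, -0.1605, 0.0217]
ee_rot: [1.691, 2.647, 0.0]
force: [0.5, -0.5, 0.6]
width: 0.767
gripper_force: 0.0
```

```bash
python3 - <<'E'
from h import *
u=np.array([np.cos(-1.134),np.sin(-1.134)]);v=np.array([-u[1],u[0]])
g=.347*u+.3703*v; plan([*g,.0222],2.005)
p=arm.get_image('wrist')
g=cv2.cvtColor(p['frame'],cv2.COLOR_RGB2GRAY)
for l in cv2.createLineSegmentDetector(2).detect(g)[0][:,0]:
    if np.hypot(l[2]-l[0],l[3]-l[1])>28 and l[1]<270 and 220<l[0]<380:
        A,B=onz(p,l[:2],.034),onz(p,l[2:],.034); d=B-A; print(l,'t',A[:2]@v,B[:2]@v,'s',A[:2]@u,B[:2]@u,'h',np.arctan2(d[1],d[0]))
for r in(230,240): print([int(x) for x in g[r,184:260:2]],'|',[int(x) for x in g[r,310:396:2]],[onz(p,(c,r),.016)[:2]@v for c in(186,226,343,381)])
E
```

```text
t 17.5 pos [ 0.4836 -0.1605  0.0217] head 2.0046508872926436 tilt [ 0.0001 -0.    ] j [ 0.0067  0.5374  0.2831  2.0742 -0.2707  0.5643  0.9157]
shift cm (tool now) [ 0.3057 -0.0032 -0.0477] turn [ 0.0001  0.     -0.0003] F [ 0.4747 -0.4726  0.5749] M [-0.0725 -0.0328  0.0357] w 0.7669898792726043
[253.9349 100.6422 252.462   63.053 ] t 0.3567974144838156 0.3565971781729403 s 0.2694772780092421 0.2546686106381188 h 2.0211133914085315
[300.1931 103.1582 300.8353  63.1284] t 0.376568526133153 0.37665499423945953 s 0.27055547089919635 0.2547553306856895 h 2.002120091832284
[263.0859  63.1559 264.014  101.9136] t 0.361001951474567 0.36109328035115706 s 0.25472065975454056 0.27000573787109355 h -1.128025036112241
[246.9657   0.5938 248.0705  48.1263] t 0.3550836112731861 0.35496047491948596 s 0.23188853473169638 0.24902147474351038 h -1.14118698795978
[311.2931  63.095  310.6784 100.6259] t 0.3809905250312149 0.38103489557779024 s 0.25475508317968903 0.2695382992683341 h -1.1309985953615926
[325.127  193.1253 325.1405 158.1248] t 0.3885209735663925 0.3880050657421335 s 0.3101021150001936 0
[... 1581 characters left out ...]
 91, 91, 91, 91, 91, 91, 91, 92, 92, 91, 91, 89, 85, 91, 92, 92, 91, 91, 90, 90] [np.float64(0.3169801484420403), np.float64(0.33842119864877784), np.float64(0.4011060556654436), np.float64(0.42145555743720087)]
[85, 83, 86, 89, 89, 90, 89, 87, 83, 76, 74, 81, 92, 97, 95, 91, 90, 91, 90, 90, 96, 118, 119, 118, 117, 118, 119, 119, 118, 108, 111, 119, 120, 120, 122, 122, 122, 121] | [108, 104, 103, 105, 162, 188, 172, 185, 193, 122, 118, 119, 120, 120, 118, 111, 94, 92, 91, 91, 91, 91, 93, 96, 86, 72, 64, 67, 74, 87, 91, 91, 90, 89, 87, 87, 93, 94, 94, 94, 94, 94, 93] [np.float64(0.316491790764711), np.float64(0.33812683680344213), np.float64(0.4013785825812828), np.float64(0.421912026177581)]
```

Bar and bed centres now agree (0.3689 vs 0.3688 m), and the shoulder position puts the bar end at the stop. Next I rise and look at the ring.

>>> carry_out(claw=[7,7,7,9,9,9,9,9,9,9,9,9,9,9,9], delta_pos=[[0,0,-1],[0,0,-2.5],[0,0,-4],[0,0,-4],[0,0,-4],[0,0,-4],[0,0,-4],[0,0,-2.3],[-2,0,0],[-3.5,0,0],[-3.5,0,0],[-3.5,0,0],[-2,0,0],[0,0,0],[0,0,0]], angular=[[0,0,0],[0,0,0],[0,0,0],[0,0,0],[0,0,0],[0,0,0],[0,0,0],[0,0,0],[0,0,0],[0,0,0],[0,0,0],[0,0,0],[0,0,0],[0,0,0],[0,0,0]])

```text
clock: 19.05
position: [0.5441, -0.292, 0.2799]
ee_rot: [-1.692, -2.646, 0.0]
force: [-0.3, -0.0, -0.9]
width: 0.983
gripper_force: 0.0
```

```bash
python3 - <<'E'
from h import *
u=np.array([np.cos(-1.134),np.sin(-1.134)]);v=np.array([-u[1],u[0]])
p=arm.get_image('wrist'); save(p,'w4.png')
for r in arm.place_of('ring_centre',p)[:1]: W=onz(p,px(r['centre']),.131)[:2]; print(r['conf'],px(r['centre']),W,W@u,W@v)
for r in arm.place_of('fine_mark',p)[:1]: W=onz(p,px(r['centre']),.1585)[:2]; print(r['conf'],px(r['centre']),W,W@u,W@v)
for l,z in(('ring_centre',.140),('fine_mark',.1585)):
  for r in arm.trace(l,p)[:1]:
    m=r['region'].astype(np.uint8); c=max(cv2.findContours(m,0,1)[0],key=cv2.contourArea)[:,0]
    W=np.array([onz(p,q,z)[:2] for q in c],np.float32); e,rad=cv2.minEnclosingCircle(W); e=np.array(e); print(l,r['conf'],e,rad,e@u,e@v)
plan([.522,-.2458,.2],3.0)
E
```

```text
0.65 [281.68  141.204] [ 0.5197 -0.2462] 0.442969093624442 0.36670646732608025
0.56 [271.376 148.806] [ 0.5137 -0.2538] 0.44731007491916835 0.35807067073664034
ring_centre 0.98 [ 0.5216 -0.2451] 0.027805544435977936 0.44275291018584956 0.3689319770741709
fine_mark 0.64 [ 0.5211 -0.2451] 0.012222732417285442 0.44250530556277623 0.36849863705964725
t 19.3 pos [ 0.5446 -0.291   0.2801] head 2.006023680323832 tilt [0.0004 0.0005] j [ 0.0879  0.4011  0.4624  1.5415 -0.1858  1.2425  1.0138]
shift cm (tool now) [ 5.0449 -0.146   8.0079] turn [ 0.0007  0.     -0.994 ] F [ 0.4609 -0.7884  0.1871] M [-0.1088  0.0987  0.0003] w 0.9780222755237171
```

View pics/w4.png

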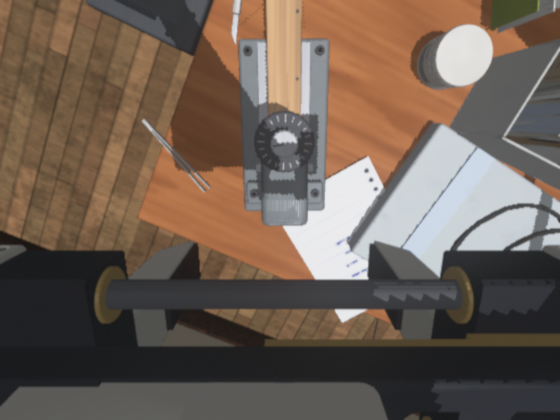

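The ring is at (285,143) px, in line with the bar on the bed, which gives an axis near (0.5228, -0.2453). I'll move over it, turn to give the last joint travel, then descend.

>>> carry_out(claw=[9,9,9,9,9,9,9,9,9,9,9,9], delta_pos=[[1.7,-0.02,2],[1.7,-0.02,2],[1.66,-0.01,2],[0,0,0],[0,0,0],[0,0,0],[0,0,0],[0,0,0],[0,0,0],[0,0,0],[0,0,0],[0,0,0]], angular=[[0,0,0],[0,0,0],[0,0,0],[0,0,-0.124],[0,0,-0.124],[0,0,-0.124],[0,0,-0.124],[0,0,-0.124],[0,0,-0.124],[0,0,-0.124],[0,0,-0.124],[0,0,0]])

```text
clock: 20.5
position: [0.5228, -0.2459, 0.2201]
ee_rot: [0.223, 3.133, 0.0]
force: [-0.2, -0.6, 0.0]
width: 0.98
gripper_force: 0.0
```

```bash
python3 - <<'E'
from h import *
plan([.5228,-.2453,.114],3.0)
E
```

```text
t 20.5 pos [ 0.5228 -0.2459  0.2201] head 2.99926344462971 tilt [0.0005 0.0002] j [ 0.1861  0.3634  0.2193  1.7145 -0.0885  1.0729  1.8623]
shift cm (tool now) [ 0.014   0.0592 10.605 ] turn [ 0.0002  0.0005 -0.0007] F [-0.2435 -0.5749  0.0198] M [ 0.0724  0.0303 -0.0009] w 0.9804126998831237
```

>>> carry_out(claw=[9,9,9,9,9,9,9,9], delta_pos=[[0,0.06,2],[0,0,2.5],[0,0,2],[0,0,1.5],[0,0,1],[0,0,1],[0,0,0.55],[0,0,0]], angular=[[0,0,0],[0,0,0],[0,0,0],[0,0,0],[0,0,0],[0,0,0],[0,0,0],[0,0,0]])

```text
clock: 21.3
position: [0.5227, -0.2456, 0.1138]
ee_rot: [-0.228, -3.133, -0.0]
force: [-0.2, 0.5, 0.2]
width: 0.979
gripper_force: 0.0
```

>>> carry_out(claw=[7,6,5.5,5,5,5,5,5], delta_pos=[[0,0,0],[0,0,0],[0,0,0],[0,0,0],[0,0,0],[0,0,0],[0,0,0],[0,0,0]], angular=[[0,0,0],[0,0,0],[0,0,0],[0,0,0],[0,0,0],[0,0,0],[0,0,0],[0,0,0]], force=15)

```text
clock: 22.1
position: [0.5231, -0.2457, 0.1144]
ee_rot: [0.227, 3.133, 0.0]
force: [-1.0, 1.5, 2.6]
width: 0.61
gripper_force: 15.0
```

```bash
python3 - <<'E'
from h import *
plan([.5228,-.2453,.114],3.0)
E
```

```text
t 22.1 pos [ 0.5231 -0.2457  0.1144] head 2.9967402171989583 tilt [0.0003 0.0001] j [ 0.206   0.4767  0.1962  1.8324 -0.1203  0.8437  1.8869]
shift cm (tool now) [0.0334 0.036  0.0411] turn [ 0.0001  0.0003 -0.0033] F [-1.0394  1.54    2.577 ] M [ 0.2099  0.1024 -0.0761] w 0.6102908028128723
```

>>> carry_out(claw=[5,5,5,5,5,5,5,5,5,5,5], delta_pos=[[0,0,0],[0,0,0],[0,0,0],[0,0,0],[0,0,0],[0,0,0],[0,0,0],[0,0,0],[0,0,0],[0,0,0],[0,0,0]], angular=[[0,0,0],[0,0,0],[0,0,0.05],[0,0,0.05],[0,0,0.05],[0,0,0.05],[0,0,0.05],[0,0,0.05],[0,0,0.05],[0,0,0.05],[0,0,0.05]], force=40)

```text
clock: 23.2
position: [0.5231, -0.2456, 0.1144]
ee_rot: [0.923, 3.003, 0.0]
force: [-0.6, 1.5, 5.3]
width: 0.602
gripper_force: 40.0
```

```bash
cat >o.py <<'E'
from h import *
s=arm.observe(); x=R.from_rotvec(s['ee_rot']).as_matrix()[:,0]
print('t',s['clock'],'h %.4f'%np.arctan2(x[1],x[0]),'Mz %.3f'%s['ft_torque'][2],'M',s['ft_torque'],'F',s['force'],'j7',s['joints'][6],s['joint_efforts'][6],s['position'],s['width'])
E
python3 o.py
```

```text
t 23.2 h 2.5451 Mz 0.165 M [0.2946 0.1484 0.165 ] F [-0.5914  1.4891  5.255 ] j7 1.5069986570376632 0.7299783267080784 [ 0.5231 -0.2456  0.1144] 0.6015103149076956
```

>>> carry_out(claw=[5,5,5,5,5,5,5,5], delta_pos=[[0,0,0],[0,0,0],[0,0,0],[0,0,0],[0,0,0],[0,0,0],[0,0,0],[0,0,0]], angular=[[0,0,0.05],[0,0,0.05],[0,0,0.05],[0,0,0.05],[0,0,0.05],[0,0,0.05],[0,0,0.05],[0,0,0.05]])

```text
clock: 24.0
position: [0.5232, -0.2456, 0.1144]
ee_rot: [1.501, 2.759, 0.0]
force: [0.4, 2.0, 4.1]
width: 0.602
gripper_force: 40.0
```

```bash
python3 o.py
```

```text
t 24.0 h 2.1452 Mz 0.185 M [0.3133 0.1104 0.1851] F [0.4329 1.9947 4.1123] j7 1.1738074540695265 0.7216088846325874 [ 0.5232 -0.2456  0.1144] 0.6015827742946291
```

>>> carry_out(claw=[5,5], delta_pos=[[0,0,0],[0,0,0]], angular=[[0,0,0.05],[0,0,0.05]])

```text
clock: 24.2
position: [0.5232, -0.2456, 0.1144]
ee_rot: [1.637, 2.681, 0.0]
force: [-0.8, 1.5, 5.0]
width: 0.604
gripper_force: 40.0
```

```bash
python3 o.py
```

```text
t 24.2 h 2.0453 Mz 0.144 M [0.2791 0.1294 0.1435] F [-0.8336  1.5418  5.0182] j7 1.0910282195343695 0.7193204015493393 [ 0.5232 -0.2456  0.1144] 0.6036400384376155
```

>>> carry_out(claw=[5], delta_pos=[[0,0,0]], angular=[[0,0,0.05]])

```text
clock: 24.3
position: [0.5232, -0.2456, 0.1144]
ee_rot: [1.704, 2.639, 0.0]
force: [-0.7, 2.2, 4.8]
width: 0.598
gripper_force: 40.0
```

```bash
python3 o.py
```

```text
t 24.3 h 1.9952 Mz 0.189 M [0.3013 0.1237 0.1895] F [-0.6549  2.2205  4.7613] j7 1.0497125402335115 0.7181254215538502 [ 0.5232 -0.2456  0.1144] 0.5978320867166301
```

>>> carry_out(claw=[5], delta_pos=[[0,0,0]], angular=[[0,0,0.05]])

```text
clock: 24.4
position: [0.5232, -0.2456, 0.1144]
ee_rot: [1.769, 2.596, 0.0]
force: [-0.5, 1.4, 4.2]
width: 0.601
gripper_force: 40.0
```

```bash
python3 o.py
```

```text
t 24.4 h 1.9452 Mz 0.195 M [0.2748 0.0868 0.195 ] F [-0.4732  1.3686  4.1632] j7 1.008458483562092 0.7170573994517326 [ 0.5232 -0.2456  0.1144] 0.6010142161683408
```

>>> carry_out(claw=[5,5], delta_pos=[[0,0,0],[0,0,0]], angular=[[0,0,0.05],[0,0,0.05]])

```text
clock: 24.6
position: [0.5232, -0.2456, 0.1144]
ee_rot: [1.896, 2.504, 0.001]
force: [1.3, 1.3, 4.7]
width: 0.601
gripper_force: 40.0
```

```bash
python3 o.py
```

```text
t 24.6 h 1.8453 Mz 0.150 M [0.2746 0.0608 0.1501] F [1.3255 1.2757 4.6717] j7 0.9261152304396487 0.7146848179399967 [ 0.5232 -0.2456  0.1144] 0.6011062003854999
```

>>> carry_out(claw=[5,5], delta_pos=[[0,0,0],[0,0,0]], angular=[[0,0,0.05],[0,0,0.05]])

```text
clock: 24.8
position: [0.5232, -0.2456, 0.1144]
ee_rot: [2.019, 2.406, 0.001]
force: [-0.8, 1.5, 4.0]
width: 0.6
gripper_force: 40.0
```

```bash
python3 o.py
```

```text
t 24.8 h 1.7453 Mz 0.165 M [0.3235 0.1018 0.1653] F [-0.8343  1.4725  3.9959] j7 0.8440287207313251 0.712002832442522 [ 0.5232 -0.2456  0.1144] 0.5999771449859268
```

>>> carry_out(claw=[5,5], delta_pos=[[0,0,0],[0,0,0]], angular=[[0,0,0.05],[0,0,0.05]])

```text
clock: 25.0
position: [0.5232, -0.2456, 0.1144]
ee_rot: [2.137, 2.302, 0.001]
force: [0.7, 1.5, 5.3]
width: 0.601
gripper_force: 40.0
```

```bash
python3 o.py
```

```text
t 25.0 h 1.6453 Mz 0.199 M [0.3151 0.0491 0.1989] F [0.7364 1.5222 5.3073] j7 0.7621510287467538 0.7100471667945385 [ 0.5232 -0.2456  0.1144] 0.6009723953979977
```

>>> carry_out(claw=[5,5], delta_pos=[[0,0,0],[0,0,0]], angular=[[0,0,0.05],[0,0,0.05]])

```text
clock: 25.2
position: [0.5232, -0.2456, 0.1144]
ee_rot: [2.25, 2.193, 0.001]
force: [-0.1, 0.9, 4.2]
width: 0.601
gripper_force: 40.0
```

```bash
python3 o.py
```

```text
t 25.2 h 1.5452 Mz 0.143 M [0.2743 0.0719 0.1427] F [-0.1379  0.8645  4.2314] j7 0.6804994412721022 0.7079263217747211 [ 0.5232 -0.2456  0.1144] 0.6006981495506366
```

>>> carry_out(claw=[5,5], delta_pos=[[0,0,0],[0,0,0]], angular=[[0,0,0.05],[0,0,0.05]])

```text
clock: 25.4
position: [0.5233, -0.2456, 0.1144]
ee_rot: [2.356, 2.078, 0.001]
force: [0.6, 0.9, 4.1]
width: 0.601
gripper_force: 40.0
```

```bash
python3 o.py
```

```text
t 25.4 h 1.4453 Mz 0.157 M [0.2863 0.0927 0.1573] F [0.579  0.9225 4.1472] j7 0.5991344380509626 0.7046650350093842 [ 0.5233 -0.2456  0.1144] 0.601091986801749
```

>>> carry_out(claw=[5,5], delta_pos=[[0,0,0],[0,0,0]], angular=[[0,0,0.05],[0,0,0.05]])

```text
clock: 25.6
position: [0.5233, -0.2456, 0.1145]
ee_rot: [2.457, 1.957, 0.001]
force: [-0.1, 1.7, 4.9]
width: 0.6
gripper_force: 40.0
```

```bash
python3 o.py
```

```text
t 25.6 h 1.3454 Mz 0.228 M [0.2883 0.1392 0.2279] F [-0.0669  1.6966  4.8756] j7 0.5179854648864775 0.656799953430891 [ 0.5233 -0.2456  0.1145] 0.6001059853361006
```

Contact: the j7 effort stepped by about 0.045 N m, which is roughly 9 N. Another 0.025 rad should bring it to about 12 N.

>>> carry_out(claw=[5], delta_pos=[[0,0,0]], angular=[[0,0,0.025]])

```text
clock: 25.7
position: [0.5233, -0.2456, 0.1144]
ee_rot: [2.481, 1.927, 0.001]
force: [0.3, 2.3, 5.0]
width: 0.598
gripper_force: 40.0
```

```bash
python3 o.py
```

```text
t 25.7 h 1.3205 Mz 0.189 M [0.2579 0.1458 0.1886] F [0.3027 2.3365 4.9657] j7 0.49789518544826433 -0.12935117818415165 [ 0.5233 -0.2456  0.1144] 0.5976842396293163
```

>>> carry_out(claw=[5], delta_pos=[[0,0,0]], angular=[[0,0,0]])

```text
clock: 25.8
position: [0.5233, -0.2456, 0.1144]
ee_rot: [2.48, 1.928, 0.001]
force: [-0.0, 1.1, 5.5]
width: 0.602
gripper_force: 40.0
```

```bash
python3 - <<'E'
from h import *
M=[];E=[];H=[]
for i in range(14):
    arm.get_image('top'); s=arm.observe(); M.append(s['ft_torque'][2]);E.append(s['joint_efforts'][6]);x=R.from_rotvec(s['ee_rot']).as_matrix()[:,0];H.append(np.arctan2(x[1],x[0]))
print(np.array(M),np.mean(M),np.array(E),np.array(H))
E
```

```text
[-0.0939 -0.1035 -0.1533 -0.1256 -0.1328 -0.1585 -0.0504 -0.0878 -0.0458
 -0.1144 -0.1143 -0.0487 -0.1026 -0.0884] -0.10144051096007749 [-0.019   0.0739  0.093   0.0947  0.0941  0.0934  0.0932  0.0929  0.0928
  0.0927  0.0927  0.0927  0.0928  0.0926] [1.3219 1.322  1.3219 1.3219 1.322  1.3219 1.3219 1.3219 1.322  1.322
 1.3219 1.3219 1.3219 1.322 ]
```

At rest the residual twist is 0.1 N m, below the ring friction, so letting go will not turn the ring. Release now.

>>> carry_out(claw=[6.5,7.5,9,9,9,9,9,9,9,9,9,9,9,9], delta_pos=[[0,0,0],[0,0,0],[0,0,0],[0,0,0],[0,0,0],[0,0,0],[0,0,-1],[0,0,-1.5],[0,0,-2.5],[0,0,-4],[0,0,-4],[0,0,-3],[0,0,-1],[0,0,0]], angular=[[0,0,0],[0,0,0],[0,0,0],[0,0,0],[0,0,0],[0,0,0],[0,0,0],[0,0,0],[0,0,0],[0,0,0],[0,0,0],[0,0,0],[0,0,0],[0,0,0]])

```text
clock: 27.9
position: [0.5236, -0.2464, 0.2865]
ee_rot: [2.478, 1.926, 0.004]
force: [-0.3, -0.1, -0.6]
width: 0.981
gripper_force: 0.0
```

```bash
python3 o.py; python3 - <<'E'
from h import *
p=arm.get_image('side'); a=cv2.cvtColor(p['frame'],cv2.COLOR_RGB2BGR)
cv2.imwrite('pics/s3.png',cv2.resize(a[220:350,230:400],(785,600),interpolation=cv2.INTER_CUBIC))
E
```

```text
t 27.9 h 1.3216 Mz 0.003 M [-0.0453  0.0899  0.0032] F [-0.3035 -0.0539 -0.6022] j7 0.3706456703840812 -0.15493588987737894 [ 0.5236 -0.2464  0.2865] 0.9813615437496962
```

View pics/s3.png

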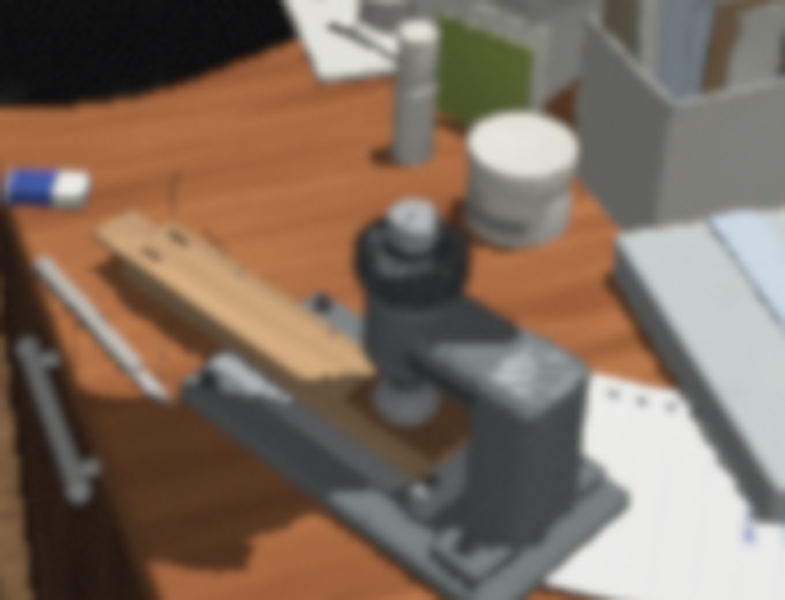

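The foot (about (405,400)) sits on the cheek. The bar is flat, in line with the bed and against the stop, the bystanders have not moved, and the robot is clear.

```bash
python3 -c "
from cell import arm
print(arm.sign_off())"
```

```text
the job is handed in; nothing more can be done
None
```

I've handed the job in: the bar lies flat on the bed, cheek end against the back stop and in line with the press, and the foot is down on the cheek at an estimated 12 N (inferred from joint effort and ring turn, not measured directly). The fine knob stood free between the fingers, and in the last picture nothing in view had moved.

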